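# Lock off a flameproof isolator

## Robot

A 7-joint arm with a two-finger parallel gripper is mounted at the origin on the work surface. World frame = base frame: x ahead of the robot, y to its left, z up, the work surface at z = 0. Lengths are in m, angles in rad, forces in N, time in s.
With the tool pointing down it reaches from about 0.4 to 0.85 m from the base axis. Payload 10.4 kg.
Tool frame: the origin (TCP) lies at the centre of the arm's flange, where the gripper is bolted on; the fingertips stand 173 mm ahead of it and the grasp point (between the pads) lies 155 mm ahead of it (manip.nose_length is the distance from the TCP to the fingertips, in m); z points along the fingers, x is the direction in which the jaws open and shut, and the axes are right-handed (so a half turn about z gives the same grasp; the last joint's range is limited). The gripper opens to 85 mm and grips with 20 to 120 N. Pads are 22 mm wide; open, the fingers measure 114 mm over their backs; the gripper's body (76 mm by 85 mm) begins 54 mm behind the grasp point. The pads swing forward as they close: fully open they stand 13 mm farther back than shut.
Start: joints at [-1.253, 0.332, -0.065, 1.46, 0.022, 1.35, -0.088], TCP at [0.209, 0.589, 0.405] pointing down, gripper open.
Joint ranges: [-2.6, 2.6], [-0.5, 2.12], [-1.47, 1.34], [0.16, 2.42], [-1.27, 4.41], [0.06, 2.06], [-2.6, 2.6]. Speed limits (rad/s): [2.22, 2.22, 2.79, 2.79, 3.14, 3.14, 3.14].

## Interface

Orientations are given as a unit quaternion [x, y, z, w].
In Python, from workcell import status, cams, order, manip gives the robot as it stands.
- The arm moves only by the tool servo_tool, never from a script. Its argument "motion" is a list that holds one entry, the list of rows, each a list of 6 numbers: the shift along the tool's x, y, z in units of 50 mm (1.0 is 50 mm), then the turn, a rotation vector about the tool's x, y, z in units of 5 degrees (1.0 is 5 degrees). In form: [[[x, y, z, ax, ay, az], ...]]. A call has 1 to 12 rows; each row shifts and turns the pose as measured when the row begins, along the tool's axes as they then stand; what a row does not reach is not made up. A row lasts 1/10 s, in which the tool goes at most 50 mm and 8.59 degrees, less where a joint would pass 70% of its speed; a pose out of reach is approached as far as the arm can. A call is refused whole if a number of a shift passes 1 or a number of a turn 1, either way. A call with a gripper value outside its range is refused whole. "jaw" is the closure in counts, from 0 (fully open) to 255 (shut), set as the call begins (left out, the last holds). The fingers move at their own pace and stop on an object; "force" is the grip in N (left out, the last holds). Time passes only in rows, so rows that do not move let the fingers close. It gives the time, the measured TCP pose, the force and the opening at its end, in the units of the state.
- status.get_obs(): the state, without advancing time (a new reading comes with each control period).
- cams.camera(name): name is "scene" or "side" or "wrist"; returns a dict with "color" (420x560x3 uint8, red, green, blue), "vertical_fov" (degrees; the focal length in pixels is half the picture's height over the tangent of half this angle, whatever the lens; pixels are square), "cx", "cy" (the principal point, pixels), "extrinsics" (4x4, takes a point from camera to world coordinates). Camera axes: x right, y down, z forward; pixel columns grow to the right and rows downward; lengths in m; the calibration is good to about 2 mm. A picture is of the moment at which its call begins. There is no depth.
- order.hand_in(): hands the job in, once; it reports no verdict.
The state is a dict: "clock": time; "joint_pos": joint angles; "joint_velocities": joint speeds; "tau": joint torques, N m; "position": TCP position; "ee_rot": TCP orientation; "ft_force": force on the tool from outside, world axes, zero at the start; "torque": the same for the moment, N m; "grip_width": opening from 0.0 (shut) to 1.0 (fully open).
Only numpy, scipy, OpenCV 4.12 (cv2) and the standard library are available. Lean on these libraries where they do the work, as an engineer would, in place of code of your own. Each camera call takes 0.05 s, during which the arm holds its last target.

## Task

A mine isolator lies on its back on the repair bench with its switch handle swung over to one running position: lock it off. With the fingertips push the upright handle grip round until the slot in the steel locking disc lines up with the sliding bolt, then push the bolt by its upturned end through its guides into the slot until it is fully home. Push gently, do not grip, force or lift anything, leave the other things on the isolator and the bench where they are, and finish clear of it.

Things in the scene. Friction and masses are not known exactly. Their poses are not given: they have to be found in the camera images.
- isolator: Heavy grey cast box with a bolted cover, 236 x 336 mm, fixed. Origin: centre of its underside, on the bench; z up, y along its long side. Cover top at z 118 mm. Disc axis: x 0, y -65 mm; the bolt slides along x 0 towards -y. Tallest: grip (z 200), bolt end (z 177), hub nut (z 163), bolt guides (z 145), two stop pins at x +-67, y -62 mm (z 144)
- disc (a joint): angle of the steel locking disc and handle (rad), -1.3 to 1.3; 0: slot faces the bolt; positive: clockwise from above. Starts at 0.5 to 1.1. Stays where left; about 0.14 N m to turn. Disc 120 mm diameter, top at z 136 mm of the isolator; slot radial, 16 mm wide, 36 mm deep, mouth 22 mm. The bolt enters only within about 0.1 rad; its tapered nose then centres the disc
- grip (a point): middle of the upright black handle grip: round post, 19 mm diameter, z 144 to 200 mm of the isolator (point at 172), 85 mm from the disc's axis at the end of the handle arm, opposite the slot. Moves with the disc: at disc angle q it is at x -85 sin q, y -65 - 85 cos q mm of the isolator
- slot_mouth (a point): middle of the slot's mouth, at the disc's rim, 60 mm from its axis, on its top face; it moves with the disc
- bolt (a joint): travel of the sliding bolt (m). 0: drawn back; grows as it is pushed towards the disc; 0.040: fully home, its upturned end against the outer guide and its nose 32 mm inside the slot. Starts at 0 to 0.006, nose just short of the disc. Stays where left; about 3 N to slide
- bolt_end (a point): centre of the free part of the outer face of the bolt's upturned end, the face to push; it looks to +y of the isolator, away from the disc. An upright steel plate 24 mm wide, 6 mm thick, z 126.5 to 176.5 mm of the isolator. At bolt travel 0 the face is at x 0, y +134 mm of the isolator, the point at z 165.5 mm
- bolt_nose (a point): top of the tip of the bolt's tapered nose (bar 12 mm wide, 10 mm thick, nose narrowing to 5 mm over the last 8 mm)
- padlock: brass padlock lying loose on the cover beside the bolt, body 36 x 42 x 20 mm; leave it. Origin: centre of its body's underside
- gland_nut: brass cup-shaped gland nut standing loose on the cover on the other side of the bolt, 35 mm diameter, 16 mm high; leave it. Origin: centre of its underside
- screwdriver: screwdriver of 180 mm lying on the bench in front of the isolator; leave it. Origin: its middle, on the bench
- multimeter: black multimeter, 85 x 165 x 34 mm, flat on the bench to the left; leave it. Origin: centre of its underside
- gas_head: round aluminium gas detector head, 100 mm diameter, 60 mm high, on the bench to the right of the isolator; leave it. Origin: centre of its underside
- white_cap: white plastic cap, 38 mm diameter, 34 mm high, on the bench to the right of the isolator; leave it. Origin: centre of its underside
- ring_spanner: steel ring spanner of about 190 mm flat on the bench in front of the isolator; leave it. Origin: its middle, on the bench

How it is judged:
On the way, in this order (a step that is already met when the one before it is completed fails the run):
1. the slot of the locking disc faces the bolt (value of joint disc between -0.15 and 0.15 rad), for 0.1 s.
2. the bolt is pushed home through the slot (value of joint bolt above 0.036 m), for 0.1 s.
At the end, for the whole second after the job is handed in: The bolt stands within 4 mm of its full travel of 40 mm, in the slot of the disc (disc within 0.08 rad of lined up), and stays so with the robot clear; the loose things are where they were, within 30 mm (value of joint bolt above 0.036 m and value of joint disc between -0.08 and 0.08 rad and distance of each of padlock, gland_nut, screwdriver, multimeter, gas_head, white_cap, ring_spanner from where it was at the start of the episode below 0.03 m); the robot touches nothing.
It fails at once if the handle and disc are gripped or forced (more than 40 N by the fingers) (contact force between the fingers and disc above 40 N).
It fails at once if the bolt is gripped or forced (more than 60 N by the fingers) (contact force between the fingers and bolt above 60 N).
It fails at once if a loose thing is picked up or knocked away (moved more than 30 mm) (distance of any of padlock, gland_nut, screwdriver, multimeter, gas_head, white_cap, ring_spanner from where it was at the start of the episode above 0.03 m).
It also fails if it takes over 56 s, if anything falls off the work surface, if the arm or the gripper's body presses on something with over 40 N, if the wrist force passes 120 N, or if a joint passes its speed limit or range.

## Working session

There is one attempt and no reset: what is moved stays moved. The work goes in short steps, Python scripts to look and compute and a tool call to move; the robot and the scene stay as the last step left them, time stands still between calls to the robot, and variables do not carry over. Pictures are saved under pics/ and viewed, and the job is handed in when it is done.

Besides the shell and the picture viewer there is one more tool, called after ">>>" by a JSON object that holds its "name" and its "arguments". servo_tool: Moves the arm, as the interface text tells. Its arguments: {"type":"object","properties":{"motion":{"type":"array","items":{"type":"array","items":{"type":"array","items":{"type":"number"}}}},"jaw":{"type":"number"},"force":{"type":"number"}},"required":["motion"]}

```bash
ls; mkdir -p pics; python3 - <<'E'
from workcell import status,cams,manip
import cv2
print(status.get_obs()); print(manip.nose_length)
for n in ["scene","side","wrist"]:
    c=cams.camera(n); cv2.imwrite(f"pics/{n}0.png",cv2.cvtColor(c["color"],cv2.COLOR_RGB2BGR)); print(n,c["vertical_fov"],c["cx"],c["cy"],c["extrinsics"].round(4).tolist() if hasattr(c["extrinsics"],'round') else c["extrinsics"])
E
```

```text
pics
{'clock': 0.0, 'joint_pos': array([-1.25257511,  0.33286391, -0.06472762,  1.46094514,  0.02158055,
        1.34991709, -0.0884956 ]), 'joint_velocities': array([ 6.26047891e-05,  1.26326312e-04,  9.27658450e-04,  2.67278439e-03,
        1.04011096e-03,  1.01067793e-03, -1.31327470e-04]), 'tau': array([-2.35188551e-06, -6.25447297e+01,  4.88985737e-02, -3.91610599e+01,
        1.60502165e-02,  9.87956155e-03,  2.51445721e-05]), 'position': array([0.2088456 , 0.58893096, 0.40391897]), 'ee_rot': array([ 8.16766770e-01,  5.76967526e-01, -5.75811426e-04,  4.31247634e-04]), 'ft_force': array([ 0.23275527,  0.19387463, -0.02646905]), 'torque': array([ 0.02200801,  0.02068191, -0.03270339]), 'grip_width': 0.9986746049810428}
0.1734
scene 46.08522177003422 275.73817302581216 215.73259427917694 [[0.6559, 0.5681, -0.4971, 1.0911], [0.7547, -0.4787, 0.4487, -0.446], [0.0169, -0.6694, -0.7427, 0.9191], [0.0, 0.0, 0.0, 1.0]]
side 54.52843880256898 278.0547212886875 215.92659036601145 [[-0.7751, -0.3923, 0.4952, 0.1588], [-0.6318, 0.4801, -0.6086, 0.4858], [0.001, -0.7846, -0.62, 0.6121], [0.0, 0.0, 0.0, 1.0]]
wrist 67.28471883161397 275.6476347746906 206.30259899472082 [[0.334, 0.8907, 0.3084, 0.1311], [0.9426, -0.3152, -0.1105, 0.6167], [-0.0012, 0.3276, -0.9448, 0.3744], [0.0, 0.0, 0.0, 1.0]]
```

View pics/scene0.png

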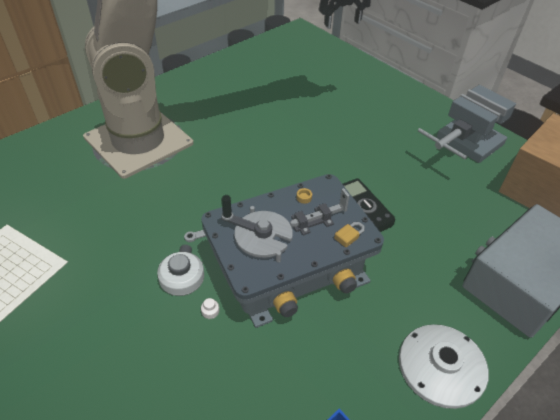

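View pics/side0.png

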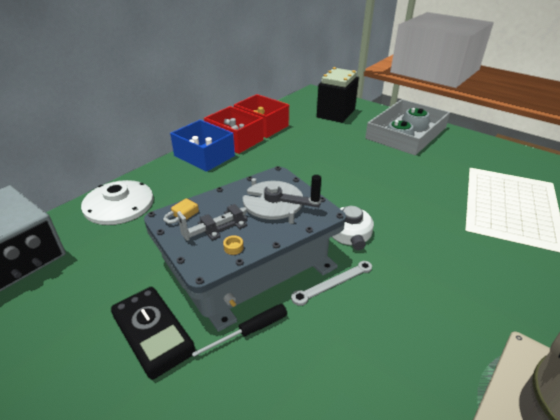

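View pics/wrist0.png

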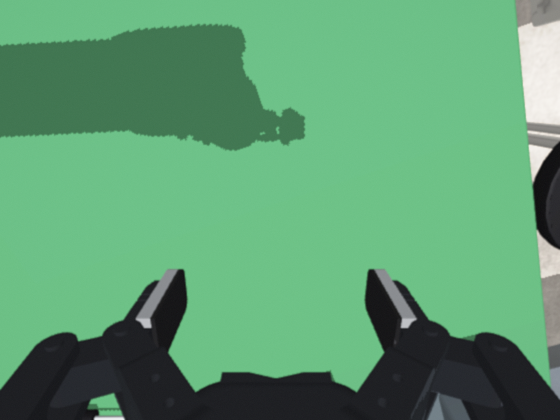

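The scene picture has the isolator around (290,240), with the grip at about (227,205) and the bolt end at (345,200). The side picture has the grip at (316,188) and the bolt end at (183,228). I'll enlarge both for picking.

```bash
python3 - <<'E'
import cv2
a=cv2.imread("pics/scene0.png")[165:325,180:400]; cv2.imwrite("pics/sc_crop.png",cv2.resize(a,None,fx=3.6,fy=3.6,interpolation=cv2.INTER_CUBIC))
a=cv2.imread("pics/side0.png")[160:330,140:360]; cv2.imwrite("pics/si_crop.png",cv2.resize(a,None,fx=3.5,fy=3.5,interpolation=cv2.INTER_CUBIC))
E
```

```text
(no output)
```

View pics/sc_crop.png

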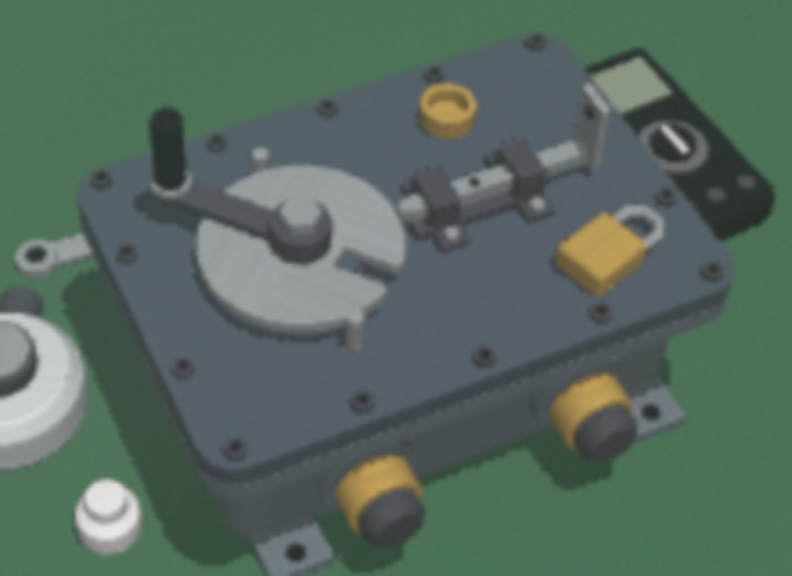

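View pics/si_crop.png

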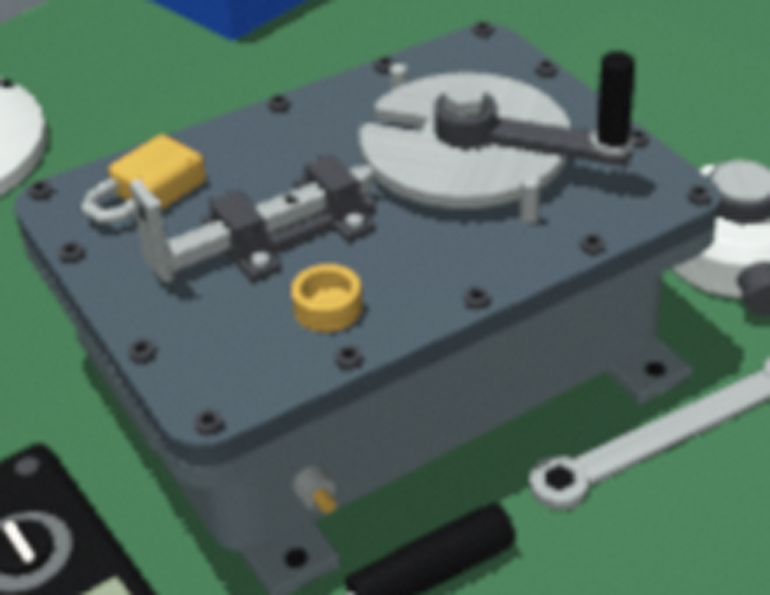

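```bash
cat > fit.py <<'E'
import numpy as np, cv2
from workcell import cams
from scipy.optimize import least_squares
def proj(c,P):
    E=np.array(c["extrinsics"]); p=(np.array(P)-E[:3,3])@E[:3,:3]; f=210/np.tan(np.radians(c["vertical_fov"])/2)
    return np.array([c["cx"],c["cy"]])+f*p[...,:2]/p[...,2:]
def pts(q,s):
    g=[-85*np.sin(q),-65-85*np.cos(q)]
    return np.array([[0,-65,163],[67,-62,144],[-67,-62,144],[*g,200],[0,131-s,176.5],[60*np.sin(q),-65+60*np.cos(q),136]])/1000
def W(v,P):
    c,s=np.cos(v[2]),np.sin(v[2]); return P@np.array([[c,-s,0],[s,c,0],[0,0,1]]).T+[v[0],v[1],0]
E
cat > f1.py <<'E'
from fit import *
sc=np.array([[302,210],[355,318],[260,152],[165,113],[595,90],[395,277]])/3.6+[180,165]
si=np.array([[467,100],[398,70],[530,187],[617,58],[140,188],[367,124]])/3.5+[140,160]
cs,ci=cams.camera("scene"),cams.camera("side")
def r(v):
    P=W(v,pts(v[3],v[4]*1000)); return np.r_[(proj(cs,P)-sc).ravel(),(proj(ci,P)-si).ravel()]
best=None
for y in np.arange(-3,3.2,.7):
    o=least_squares(r,[.6,.1,y,.8,0],loss='soft_l1')
    if best is None or o.cost<best.cost: best=o
print(best.x,best.cost); print(r(best.x).reshape(2,-1,2).round(1))
v=best.x
print(W(v,pts(v[3],v[4]*1000)).round(4))
np.save("v.npy",v)
E
python3 f1.py
```

```text
[ 0.60222674  0.04167195 -0.2868782   0.8738954   0.00447601] 7.59962697321413
[[[-0.2 -0.5]
  [ 0.  -1.4]
  [ 0.3 -0.5]
  [ 0.3  0.4]
  [ 0.9  1.4]
  [ 0.3 -0.6]]

 [[-0.4 -2.1]
  [ 0.3 -0.4]
  [ 0.2 -1.4]
  [ 0.5  0.4]
  [ 0.8  1.5]
  [-0.2 -2.4]]]
[[ 0.5838 -0.0207  0.163 ]
 [ 0.6489 -0.0368  0.144 ]
 [ 0.5204  0.0012  0.144 ]
 [ 0.5059 -0.0546  0.2   ]
 [ 0.638   0.163   0.1765]
 [ 0.6389  0.0032  0.136 ]]
```

>>> {"name": "servo_tool", "arguments": {"motion": [[[-0.5,0.7,0,0,0,0],[-0.5,0.7,0,0,0,0],[-0.6,0.8,0,0,0,0],[-0.6,0.8,0,0,0,0],[-0.6,0.8,0,0,0,0],[-0.6,0.8,0,0,0,0],[-0.6,0.8,0,0,0,0],[-0.6,0.8,0,0,0,0],[-0.6,0.8,0,0,0,0],[-0.5,0.6,0,0,0,0]]], "jaw": 255}}

```text
clock: 1.25
position: [0.4713, 0.1926, 0.4024]
ee_rot: [0.813, 0.582, -0.0, -0.001]
ft_force: [1.1, 1.2, 0.1]
grip_width: 0.004
```

```bash
cat > go.py <<'E'
import sys
from fit import *
from workcell import status
from scipy.spatial.transform import Rotation as R
def rel(ix,iy,tipz,v=None):
    "tool-frame shift in units to bring tip centre to isolator mm point"
    v=np.load("v.npy") if v is None else v
    o=status.get_obs(); r=R.from_quat(o["ee_rot"])
    t=W(v,np.array([[ix,iy,tipz]])/1000)[0]; t=t+[0,0,.1734]
    d=r.inv().apply(t-o["position"])/.05
    c,s=np.cos(v[2]),np.sin(v[2]); e=o["position"][:2]-v[:2]
    M=r.as_matrix()
    return dict(clock=o["clock"],iso=(np.array([c*e[0]+s*e[1],-s*e[0]+c*e[1]])*1000).round(1),tipz=round((o["position"][2]-.1734)*1000,1),units=d.round(3),yang=round(np.degrees(np.arctan2(M[1,1],M[0,1])-v[2]),1),z=M[:,2].round(3),F=o["ft_force"].round(2),grip=o["grip_width"])
if __name__=="__main__": print(rel(*map(float,sys.argv[1:4])))
E
python3 go.py -106 -100 220
```

```text
{'clock': 1.25, 'iso': array([-168.3,  107.7]), 'tipz': np.float64(229.0), 'units': array([-4.098,  1.42 ,  0.171]), 'yang': np.float64(-2.4), 'z': array([-0.002,  0.002, -1.   ]), 'F': array([1.05, 1.22, 0.12]), 'grip': 0.0044957272428866385}
```

>>> {"name": "servo_tool", "arguments": {"motion": [[[-0.6,0.2,0,0,0,0],[-0.6,0.2,0,0,0,0],[-0.6,0.2,0,0,0,0],[-0.6,0.2,0,0,0,0],[-0.6,0.2,0,0,0,0],[-0.6,0.2,0,0,0,0],[0,0,0,0,0,0.9],[0,0,0,0,0,0.9],[0,0,0,0,0,0.9],[0,0,0,0,0,0.9],[0,0,0,0,0,0.9]]]}}

```text
clock: 2.35
position: [0.4696, -0.0138, 0.4025]
ee_rot: [0.917, 0.399, 0.001, -0.001]
ft_force: [0.7, 0.3, 0.9]
grip_width: -0.002
```

```bash
python3 go.py -106 -100 168;  python3 - <<'E'
from workcell import cams
import cv2
for n in ["wrist","scene"]:
    c=cams.camera(n); cv2.imwrite(f"pics/{n}1.png",cv2.cvtColor(c["color"],cv2.COLOR_RGB2BGR))
E
```

```text
{'clock': 2.35, 'iso': array([-111.5,  -90.8]), 'tipz': np.float64(229.1), 'units': array([-0.118,  0.182,  1.222]), 'yang': np.float64(-26.5), 'z': array([ 0.   ,  0.002, -1.   ]), 'F': array([0.72, 0.34, 0.87]), 'grip': -0.002141132528277675}
```

View pics/wrist1.png

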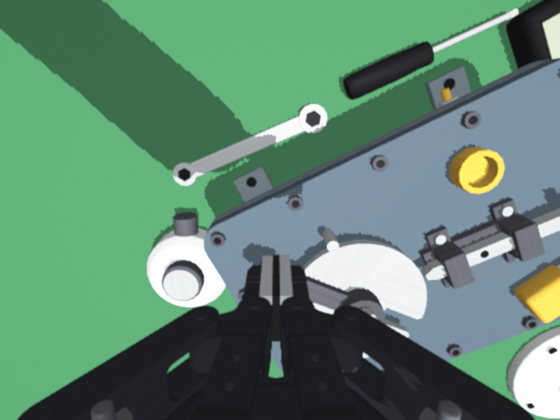

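View pics/scene1.png

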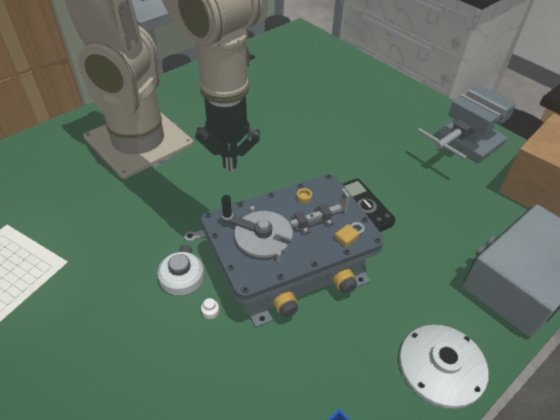

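>>> {"name": "servo_tool", "arguments": {"motion": [[[0,0,0,0,0,0.9],[0,0,0,0,0,0.9],[0,0,0,0,0,0.9],[0,0,0,0,0,0.9],[0,0,0,0,0,0.9],[0,0,0,0,0,0.4],[0,0,0,0,0,0]]]}}

```text
clock: 3.15
position: [0.4693, -0.0136, 0.4025]
ee_rot: [0.98, 0.198, 0.0, -0.001]
ft_force: [0.4, 0.6, 0.3]
grip_width: -0.001
```

```bash
python3 go.py -90.8 -88.8 167
```

```text
{'clock': 3.15, 'iso': array([-111.9,  -90.6]), 'tipz': np.float64(229.1), 'units': array([0.347, 0.241, 1.242]), 'yang': np.float64(-50.7), 'z': array([ 0.   ,  0.003, -1.   ]), 'F': array([0.43, 0.56, 0.26]), 'grip': -0.0013872228219509075}
```

>>> {"name": "servo_tool", "arguments": {"motion": [[[0.18,0.12,0,0,0,0],[0.17,0.12,0,0,0,0],[0,0,0.3,0,0,0],[0,0,0.3,0,0,0],[0,0,0.3,0,0,0],[0,0,0.3,0,0,0],[0,0,0,0,0,0]]]}}

```text
clock: 3.85
position: [0.4961, -0.0189, 0.3407]
ee_rot: [0.979, 0.204, 0.001, -0.0]
ft_force: [-0.3, -0.4, 0.0]
grip_width: 0.002
```

```bash
python3 go.py -78.7 -103.3 167;  python3 - <<'E'
from workcell import cams
import cv2
for n,(x,y) in {"side":(200,100),"scene":(160,110)}.items():
    c=cams.camera(n); a=cv2.cvtColor(c["color"],cv2.COLOR_RGB2BGR)[y:y+170,x:x+220]; cv2.imwrite(f"pics/{n}2.png",cv2.resize(a,None,fx=3.5,fy=3.5))
E
```

```text
{'clock': 3.85, 'iso': array([-84.7, -88.1]), 'tipz': np.float64(167.3), 'units': array([-0.103,  0.309,  0.006]), 'yang': np.float64(-50.0), 'z': array([ 0.003,  0.001, -1.   ]), 'F': array([-0.25, -0.37,  0.04]), 'grip': 0.002056079160093907}
```

View pics/side2.png

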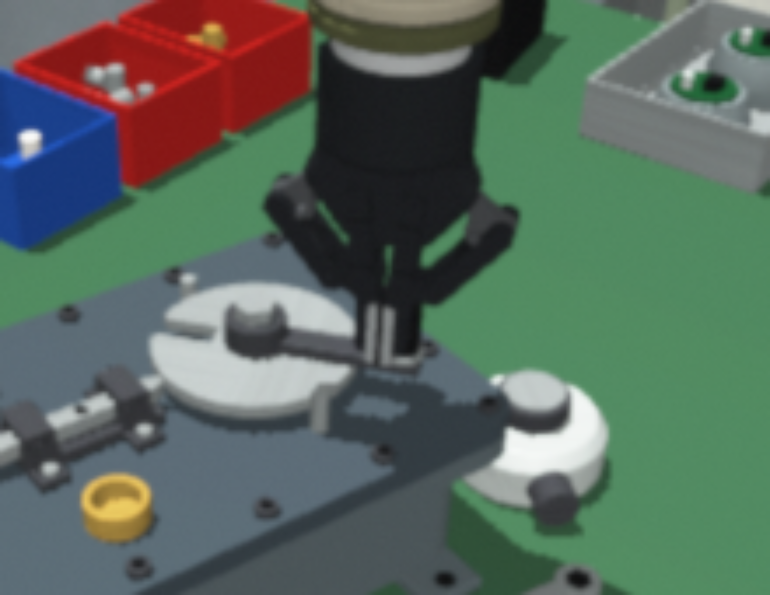

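View pics/scene2.png

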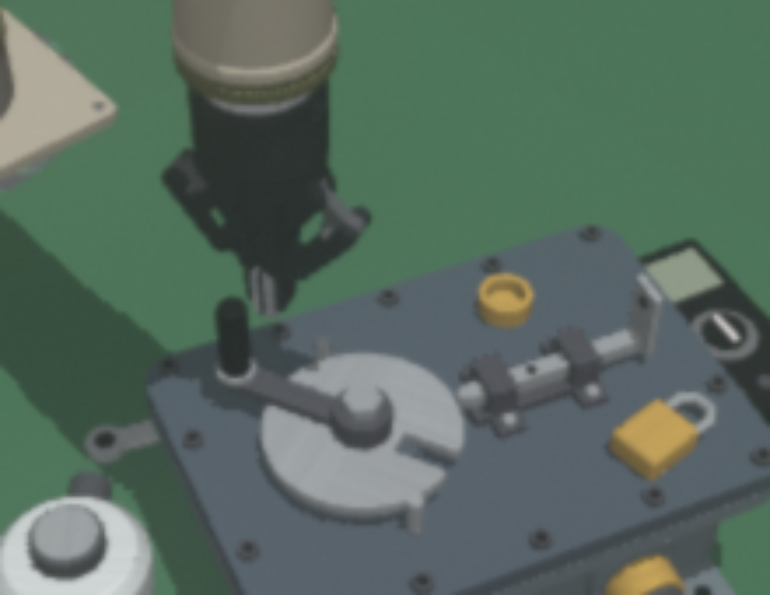

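>>> {"name": "servo_tool", "arguments": {"motion": [[[-0.1,0,0,0,0,0],[0,0.1,0,0,0,0],[0,0.1,0,0,0,0],[0,0.06,0,0,0,0],[0,0,0,0,0,0]]]}}

```text
clock: 4.45
position: [0.4983, -0.0347, 0.3456]
ee_rot: [0.979, 0.204, 0.005, -0.0]
ft_force: [0.8, 0.5, 0.2]
grip_width: 0.003
```

```bash
python3 go.py -78.7 -103.3 167
```

```text
{'clock': 4.45, 'iso': array([ -78. , -102.6]), 'tipz': np.float64(172.2), 'units': array([-0.02 ,  0.001,  0.104]), 'yang': np.float64(-50.1), 'z': array([ 0.01 ,  0.002, -1.   ]), 'F': array([0.82, 0.52, 0.2 ]), 'grip': 0.003154726273600433}
```

>>> {"name": "servo_tool", "arguments": {"motion": [[[-0.03,0.15,0.03,0,0,-1.0],[-0.03,0.15,0.03,0,0,-1.0],[-0.03,0.15,0.03,0,0,-1.0],[-0.03,0.15,0.03,0,0,-1.0],[0,0,0,0,0,0]]]}}

```text
clock: 4.95
position: [0.509, -0.0629, 0.34]
ee_rot: [0.926, 0.377, 0.005, -0.001]
ft_force: [-0.2, -0.7, -0.3]
grip_width: 0.001
```

```bash
python3 go.py -78.7 -103.3 167;  python3 - <<'E'
from workcell import cams
import cv2
for n,(x,y) in {"scene":(160,110)}.items():
    c=cams.camera(n); a=cv2.cvtColor(c["color"],cv2.COLOR_RGB2BGR)[y:y+170,x:x+220]; cv2.imwrite(f"pics/{n}3.png",cv2.resize(a,None,fx=3.5,fy=3.5))
E
```

```text
{'clock': 4.95, 'iso': array([ -59.9, -126.7]), 'tipz': np.float64(166.6), 'units': array([ 0.224, -0.557, -0.006]), 'yang': np.float64(-29.2), 'z': array([ 0.009,  0.005, -1.   ]), 'F': array([-0.21, -0.65, -0.27]), 'grip': 0.000979630870739006}
```

View pics/scene3.png

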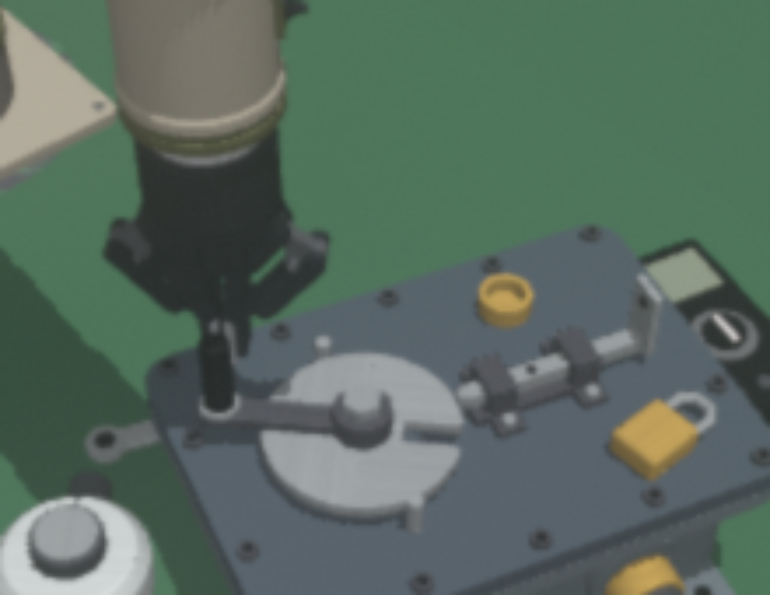

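>>> {"name": "servo_tool", "arguments": {"motion": [[[-0.05,0.15,0,0,0,-1.0],[-0.04,0.15,0,0,0,-1.0],[-0.03,0.15,0,0,0,-1.0],[-0.03,0.15,0,0,0,-1.0],[0,0,0,0,0,0]]]}}

```text
clock: 5.5
position: [0.5268, -0.0847, 0.3399]
ee_rot: [0.847, 0.532, 0.004, -0.001]
ft_force: [-0.2, -0.3, -0.2]
grip_width: 0.001
```

```bash
python3 go.py -20.5 -150 167;  python3 - <<'E'
from workcell import cams
import cv2
for n,(x,y) in {"scene":(160,140),"side":(150,130)}.items():
    c=cams.camera(n); a=cv2.cvtColor(c["color"],cv2.COLOR_RGB2BGR); cv2.imwrite(f"pics/{n}4f.png",a);a=a[y:y+170,x:x+220]; cv2.imwrite(f"pics/{n}4.png",cv2.resize(a,None,fx=3.5,fy=3.5))
E
```

```text
{'clock': 5.5, 'iso': array([ -36.5, -142.6]), 'tipz': np.float64(166.5), 'units': array([-0.094,  0.34 , -0.011]), 'yang': np.float64(-9.3), 'z': array([ 0.005,  0.007, -1.   ]), 'F': array([-0.19, -0.26, -0.18]), 'grip': 0.001064270824826782}
```

View pics/scene4.png

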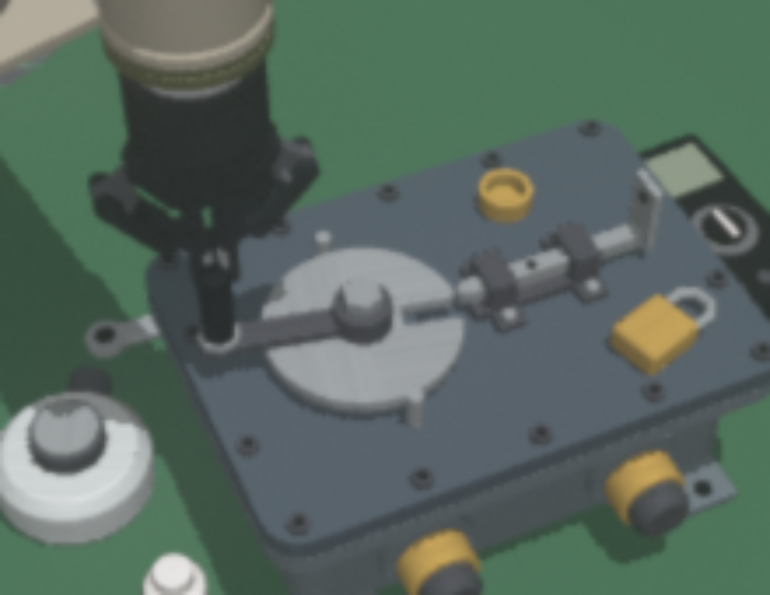

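View pics/side4.png

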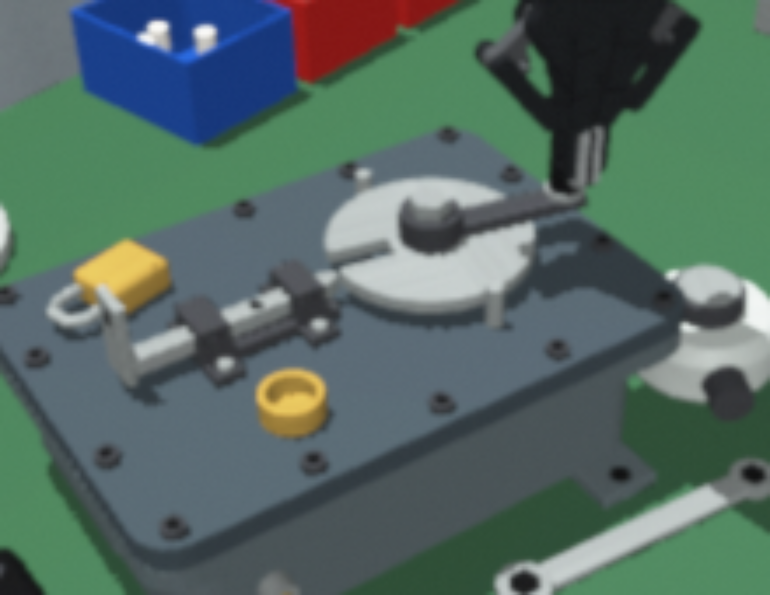

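```bash
cat > pq.py <<'E'
from fit import *
import sys
v=np.load("v.npy"); cs,ci=cams.camera("scene"),cams.camera("side")
for q in [-.1,0,.1,.2,.3]:
    P=W(v,np.array([[-85*np.sin(q),-65-85*np.cos(q),144],[60*np.sin(q),-65+60*np.cos(q),136]])/1000)
    print(q,((proj(cs,P)-[160,140])*3.5).round(0).tolist(),((proj(ci,P)-[150,130])*3.5).round(0).tolist())
E
python3 pq.py
```

```text
-0.1 [[233.0, 367.0], [449.0, 283.0]] [[540.0, 173.0], [347.0, 278.0]]
0 [[228.0, 356.0], [454.0, 289.0]] [[550.0, 179.0], [340.0, 273.0]]
0.1 [[223.0, 346.0], [458.0, 296.0]] [[558.0, 186.0], [335.0, 267.0]]
0.2 [[220.0, 335.0], [461.0, 304.0]] [[565.0, 193.0], [331.0, 261.0]]
0.3 [[218.0, 324.0], [463.0, 311.0]] [[571.0, 201.0], [328.0, 255.0]]
```

>>> {"name": "servo_tool", "arguments": {"motion": [[[-0.05,0.12,0,0,0,-0.8],[-0.04,0.12,0,0,0,-0.8],[0,0.08,0,0,0,-0.3],[0,0,0,0,0,0]]]}}

```text
clock: 6.1
position: [0.5387, -0.0926, 0.3398]
ee_rot: [0.8, 0.6, 0.004, -0.002]
ft_force: [0.0, -0.7, -0.1]
grip_width: -0.003
```

```bash
python3 go.py -20.5 -150 167;  python3 - <<'E'
from workcell import cams
import cv2
for n,(x,y) in {"scene":(160,140),"side":(150,130)}.items():
    c=cams.camera(n); a=cv2.cvtColor(c["color"],cv2.COLOR_RGB2BGR); a=a[y:y+170,x:x+220]; cv2.imwrite(f"pics/{n}5.png",cv2.resize(a,None,fx=3.5,fy=3.5,interpolation=cv2.INTER_CUBIC))
E
```

```text
{'clock': 6.1, 'iso': array([ -23. , -146.8]), 'tipz': np.float64(166.4), 'units': array([-0.064,  0.049, -0.012]), 'yang': np.float64(0.1), 'z': array([ 0.003,  0.009, -1.   ]), 'F': array([ 0.01, -0.66, -0.08]), 'grip': -0.00338016361709111}
```

View pics/scene5.png

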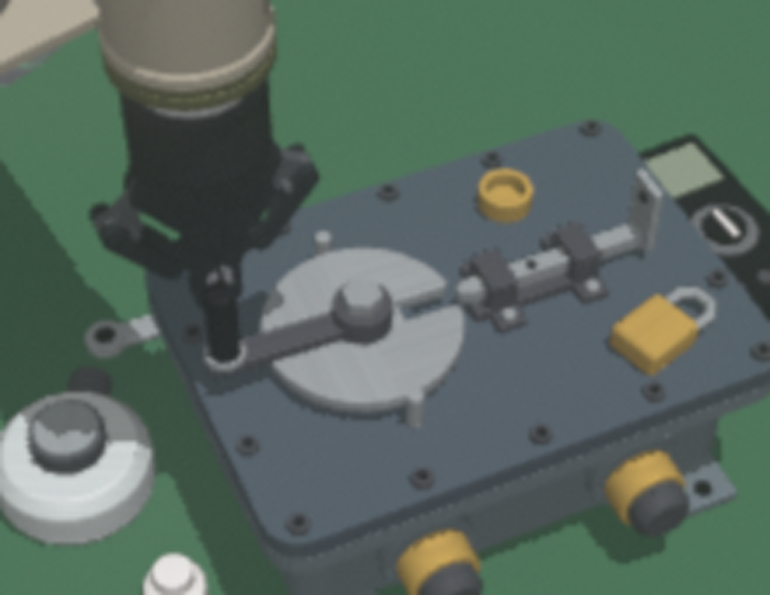

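View pics/side5.png

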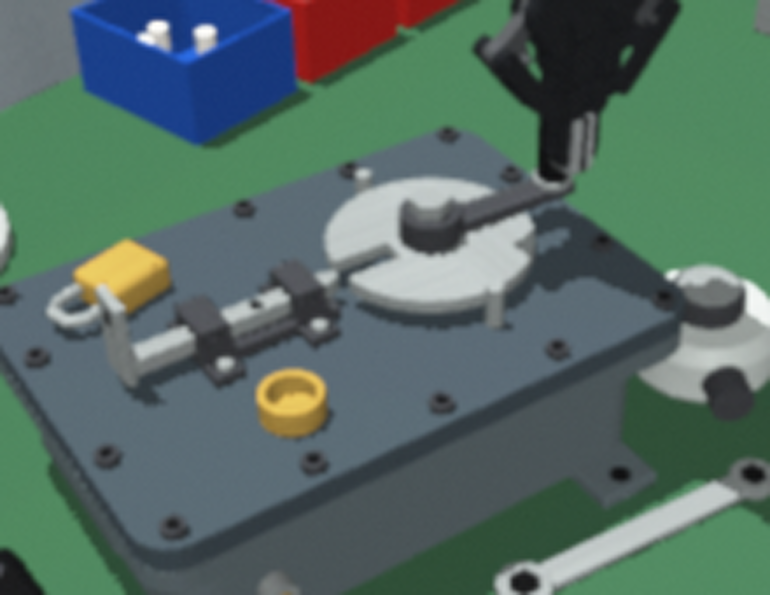

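The scene picture shows the grip base at (224,355) and the slot mouth at about (452,290). Both match the pixels predicted for q≈0–0.03, so the slot lines up with the bolt. Next I back off and rise.

>>> {"name": "servo_tool", "arguments": {"motion": [[[0,-0.2,0,0,0,0],[0,-0.3,0,0,0,0],[0,-0.2,-0.3,0,0,0],[0,0,-0.6,0,0,0],[0,0,-0.6,0,0,0],[0,0,0,0,0,0]]]}}

```text
clock: 6.8
position: [0.4991, -0.0811, 0.4164]
ee_rot: [0.802, 0.597, 0.003, -0.003]
ft_force: [0.4, -0.4, -0.3]
grip_width: 0.004
```

```bash
python3 go.py 0 160 230
```

```text
{'clock': 6.8, 'iso': array([ -64.2, -147. ]), 'tipz': np.float64(243.0), 'units': array([6.142, 1.258, 0.318]), 'yang': np.float64(-0.2), 'z': array([ 0.002,  0.01 , -1.   ]), 'F': array([ 0.36, -0.41, -0.32]), 'grip': 0.004125873825908358}
```

>>> {"name": "servo_tool", "arguments": {"motion": [[[0.6,0.12,0,0,0,0],[0.6,0.12,0,0,0,0],[0.6,0.12,0,0,0,0],[0.6,0.12,0,0,0,0],[0.6,0.12,0,0,0,0],[0.6,0.12,0,0,0,0],[0.6,0.12,0,0,0,0],[0.6,0.12,0,0,0,0],[0.6,0.12,0,0,0,0],[0.6,0.12,0,0,0,0],[0.2,0.05,0,0,0,0],[0,0,0,0,0,0]]]}}

```text
clock: 8.0
position: [0.6467, 0.208, 0.4155]
ee_rot: [0.806, 0.592, 0.003, -0.005]
ft_force: [0.2, 0.0, 0.5]
grip_width: 0.001
```

```bash
python3 go.py 0 160 156; python3 - <<'E'
from workcell import cams
import cv2
for n,(x,y) in {"scene":(190,110),"side":(110,110)}.items():
    c=cams.camera(n); a=cv2.cvtColor(c["color"],cv2.COLOR_RGB2BGR); a=a[y:y+170,x:x+220]; cv2.imwrite(f"pics/{n}6.png",cv2.resize(a,None,fx=3.5,fy=3.5,interpolation=cv2.INTER_CUBIC))
E
```

```text
{'clock': 8.0, 'iso': array([ -4.4, 172.1]), 'tipz': np.float64(242.1), 'units': array([-0.258,  0.1  ,  1.72 ]), 'yang': np.float64(-1.0), 'z': array([-0.001,  0.011, -1.   ]), 'F': array([0.2 , 0.01, 0.52]), 'grip': 0.0005679619338520228}
```

View pics/scene6.png

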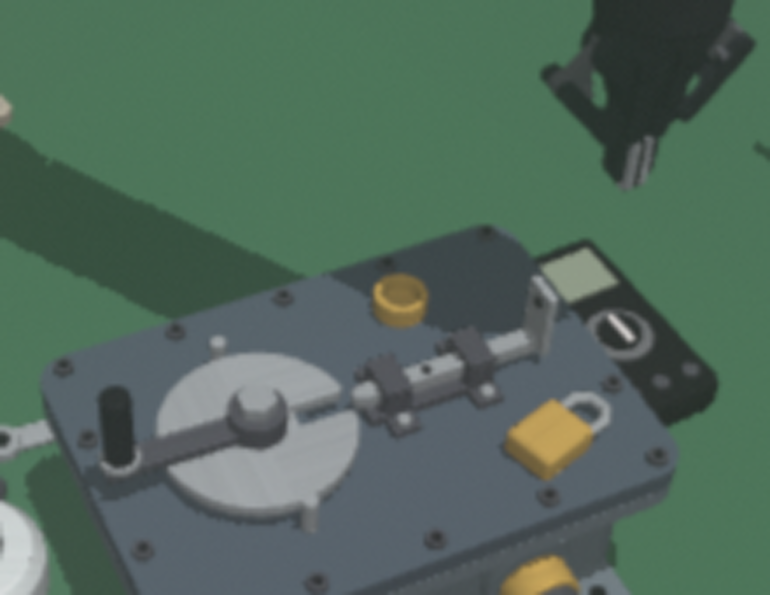

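View pics/side6.png

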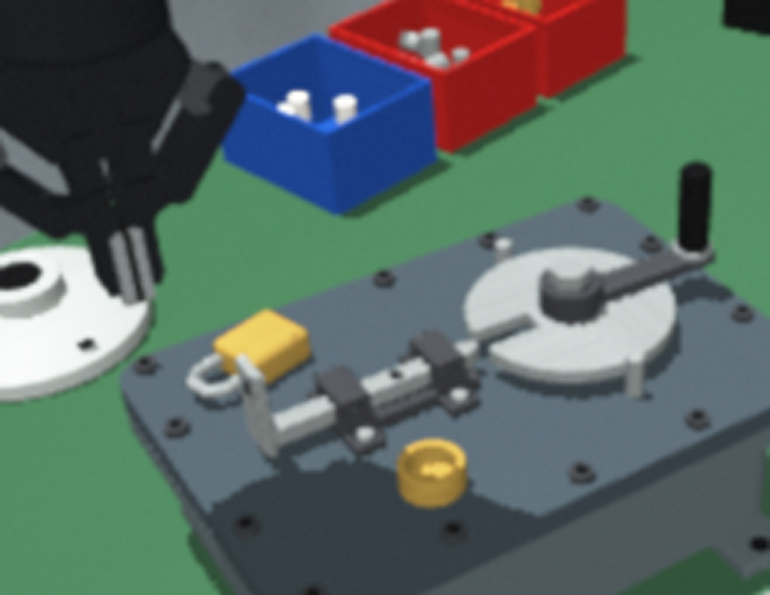

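>>> {"name": "servo_tool", "arguments": {"motion": [[[0,0.1,0.3,0,0,-0.2],[0,0,0.3,0,0,0],[0,0,0.3,0,0,0],[0,0,0.3,0,0,0],[0,0,0.3,0,0,0],[0,0,0.22,0,0,0],[0,0,0,0,0,0]]]}}

```text
clock: 8.8
position: [0.6499, 0.1965, 0.3211]
ee_rot: [0.804, 0.595, 0.001, -0.004]
ft_force: [0.4, -0.4, -0.7]
grip_width: -0.002
```

```bash
python3 go.py 0 150 156; python3 - <<'E'
from workcell import cams
import cv2
for n,(x,y) in {"scene":(190,110),"side":(110,110)}.items():
    c=cams.camera(n); a=cv2.cvtColor(c["color"],cv2.COLOR_RGB2BGR); a=a[y:y+170,x:x+220]; cv2.imwrite(f"pics/{n}7.png",cv2.resize(a,None,fx=3.5,fy=3.5,interpolation=cv2.INTER_CUBIC))
E
```

```text
{'clock': 8.8, 'iso': array([  1.9, 162. ]), 'tipz': np.float64(147.7), 'units': array([-0.24 , -0.037, -0.168]), 'yang': np.float64(-0.6), 'z': array([-0.003,  0.007, -1.   ]), 'F': array([ 0.43, -0.38, -0.67]), 'grip': -0.0016938818725688945}
```

View pics/scene7.png

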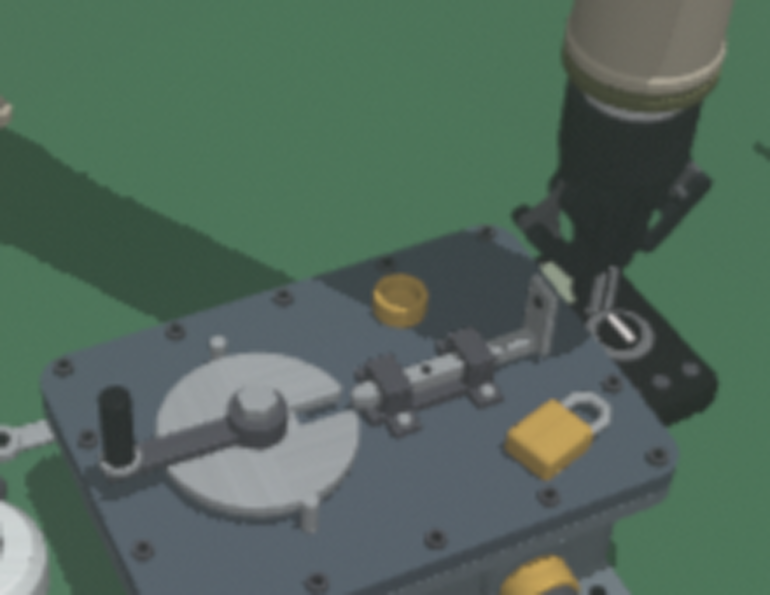

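View pics/side7.png

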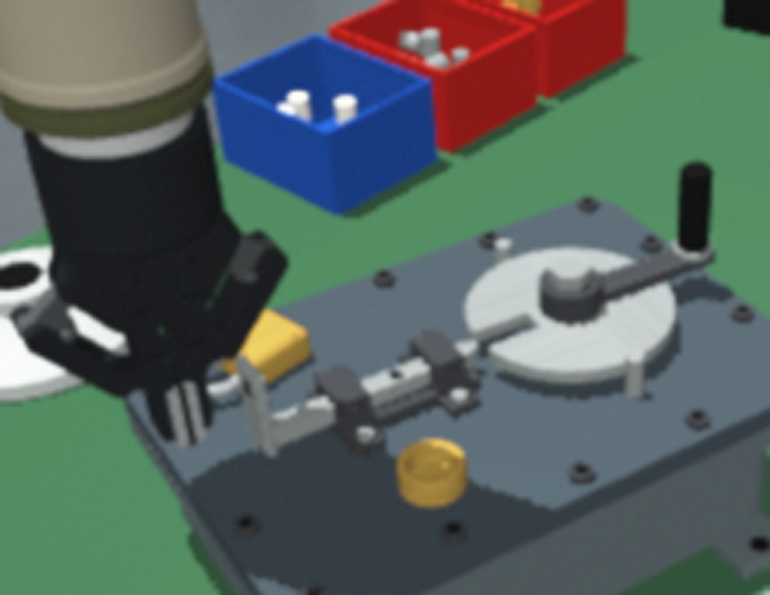

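>>> {"name": "servo_tool", "arguments": {"motion": [[[0,-0.03,-0.14,0,0,0],[-0.1,0,0,0,0,0],[-0.1,0,0,0,0,0],[-0.1,0,0,0,0,0],[0,0,0,0,0,0]]]}}

```text
clock: 9.4
position: [0.6448, 0.1812, 0.3343]
ee_rot: [0.804, 0.595, 0.005, -0.003]
ft_force: [-0.3, 0.1, 0.1]
grip_width: -0.001
```

```bash
python3 go.py 0 108 156; python3 - <<'E'
from workcell import cams
import cv2
for n,(x,y) in {"scene":(190,110),"side":(110,110)}.items():
    c=cams.camera(n); a=cv2.cvtColor(c["color"],cv2.COLOR_RGB2BGR); a=a[y:y+170,x:x+220]; cv2.imwrite(f"pics/{n}8.png",cv2.resize(a,None,fx=3.5,fy=3.5,interpolation=cv2.INTER_CUBIC))
E
```

```text
{'clock': 9.4, 'iso': array([  1.4, 145.9]), 'tipz': np.float64(160.9), 'units': array([-0.759, -0.02 ,  0.09 ]), 'yang': np.float64(-0.6), 'z': array([ 0.005,  0.01 , -1.   ]), 'F': array([-0.34,  0.12,  0.09]), 'grip': -0.0007447444769330218}
```

View pics/scene8.png

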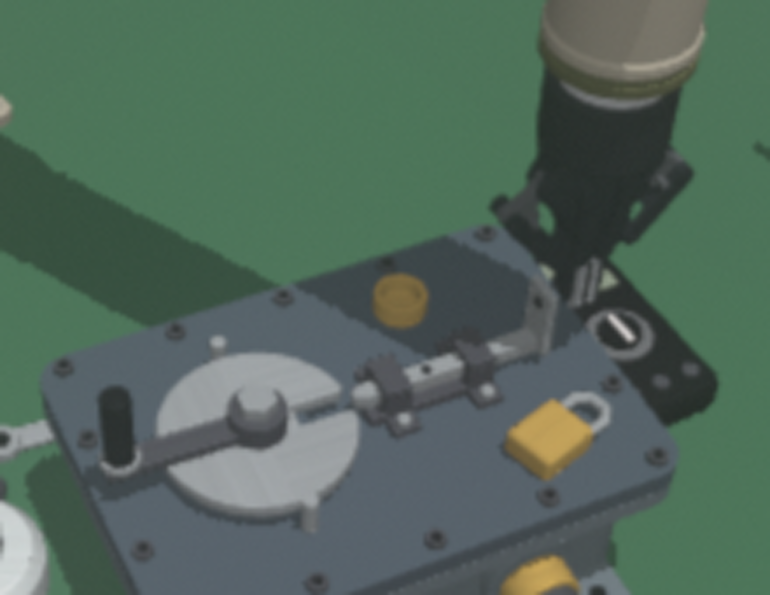

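View pics/side8.png

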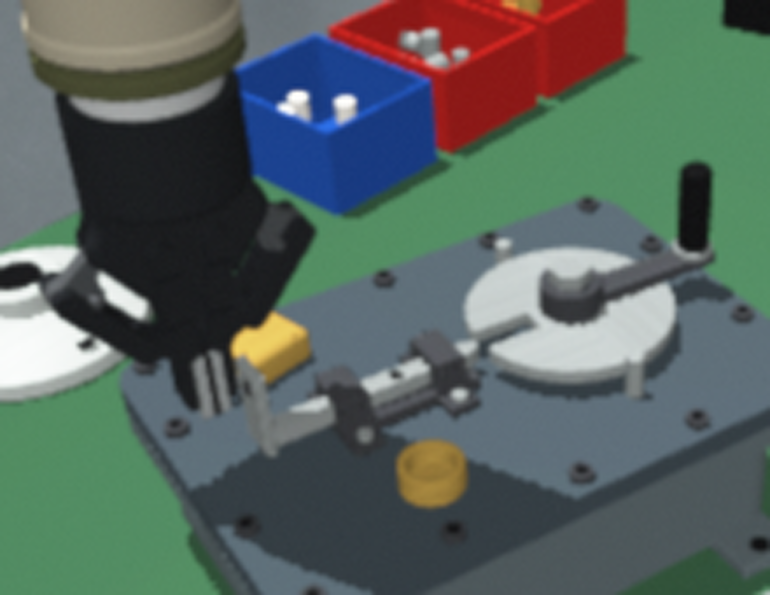

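>>> {"name": "servo_tool", "arguments": {"motion": [[[0,0,0.08,0,0,0],[-0.08,0,0,0,0,0],[-0.08,0,0,0,0,0],[-0.08,0,0,0,0,0],[-0.08,0,0,0,0,0]]]}}

```text
clock: 10.0
position: [0.64, 0.168, 0.3293]
ee_rot: [0.803, 0.596, 0.006, -0.003]
ft_force: [2.1, 1.7, -0.7]
grip_width: 0.002
```

```bash
python3 go.py 0 108 156
```

```text
{'clock': 10.0, 'iso': array([  0.5, 131.9]), 'tipz': np.float64(155.9), 'units': array([-0.478, -0.006, -0.008]), 'yang': np.float64(-0.4), 'z': array([ 0.005,  0.012, -1.   ]), 'F': array([ 2.12,  1.74, -0.7 ]), 'grip': 0.0018995528341481873}
```

>>> {"name": "servo_tool", "arguments": {"motion": [[[-0.08,0,0,0,0,0],[-0.08,0,0,0,0,0],[-0.08,0,0,0,0,0],[-0.08,0,0,0,0,0]]]}}

```text
clock: 10.4
position: [0.6352, 0.1523, 0.3294]
ee_rot: [0.803, 0.596, 0.007, -0.004]
ft_force: [3.8, 3.3, -1.1]
grip_width: 0.003
```

```bash
python3 go.py 0 108 156; python3 - <<'E'
from workcell import cams
import cv2
for n,(x,y) in {"scene":(190,110),"side":(110,110)}.items():
    c=cams.camera(n); a=cv2.cvtColor(c["color"],cv2.COLOR_RGB2BGR); a=a[y:y+170,x:x+220]; cv2.imwrite(f"pics/{n}9.png",cv2.resize(a,None,fx=3.5,fy=3.5,interpolation=cv2.INTER_CUBIC))
E
```

```text
{'clock': 10.4, 'iso': array([  0.3, 115.5]), 'tipz': np.float64(156.0), 'units': array([-0.149, -0.005, -0.003]), 'yang': np.float64(-0.4), 'z': array([ 0.007,  0.014, -1.   ]), 'F': array([ 3.83,  3.32, -1.06]), 'grip': 0.0033590146366371484}
```

View pics/scene9.png

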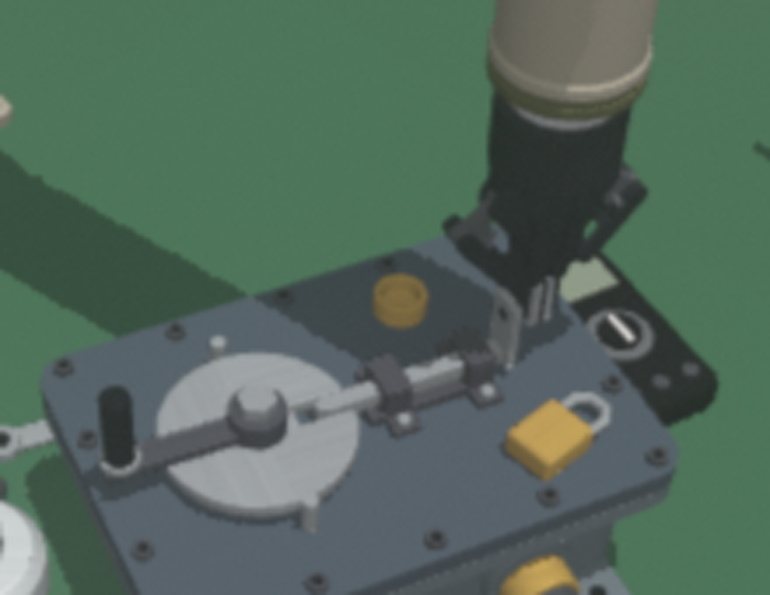

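View pics/side9.png

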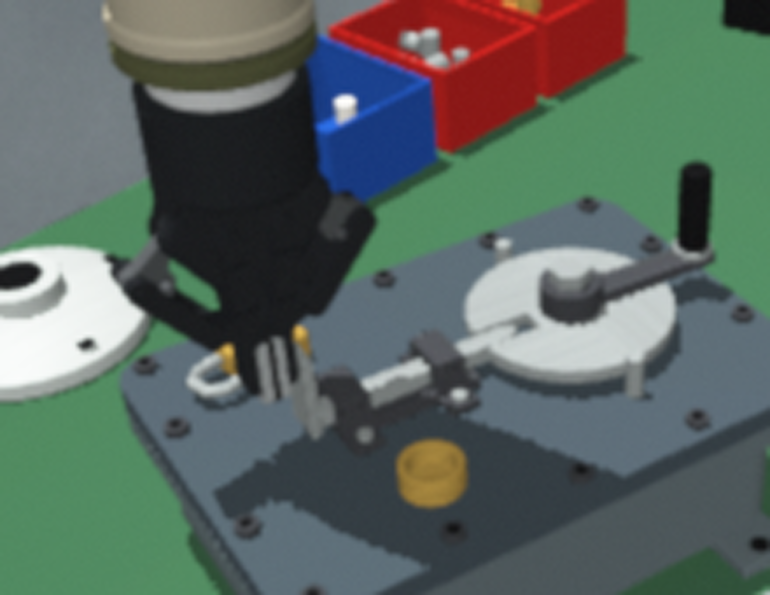

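The nose has entered the slot, at about (315,410) in the scene crop, and roughly 10 mm of travel is left. I'll continue in smaller steps.

>>> {"name": "servo_tool", "arguments": {"motion": [[[-0.06,0,0,0,0,0],[-0.06,0,0,0,0,0]]]}}

```text
clock: 10.7
position: [0.6333, 0.1461, 0.3294]
ee_rot: [0.803, 0.596, 0.007, -0.004]
ft_force: [2.1, 2.8, -0.6]
grip_width: -0.001
```

>>> {"name": "servo_tool", "arguments": {"motion": [[[-0.06,0,0,0,0,0]]]}}

```text
clock: 10.8
position: [0.6324, 0.1432, 0.3293]
ee_rot: [0.803, 0.596, 0.007, -0.004]
ft_force: [3.7, 3.7, -1.0]
grip_width: 0.003
```

```bash
python3 go.py 0 108 156; python3 - <<'E'
from workcell import cams
import cv2
for n,(x,y) in {"scene":(190,110),"side":(110,110)}.items():
    c=cams.camera(n); a=cv2.cvtColor(c["color"],cv2.COLOR_RGB2BGR); a=a[y:y+170,x:x+220]; cv2.imwrite(f"pics/{n}10.png",cv2.resize(a,None,fx=3.5,fy=3.5,interpolation=cv2.INTER_CUBIC))
E
```

```text
{'clock': 10.8, 'iso': array([  0.2, 105.9]), 'tipz': np.float64(155.9), 'units': array([ 0.042, -0.005, -0.001]), 'yang': np.float64(-0.4), 'z': array([ 0.007,  0.014, -1.   ]), 'F': array([ 3.69,  3.73, -0.96]), 'grip': 0.0028355008781888623}
```

View pics/side10.png

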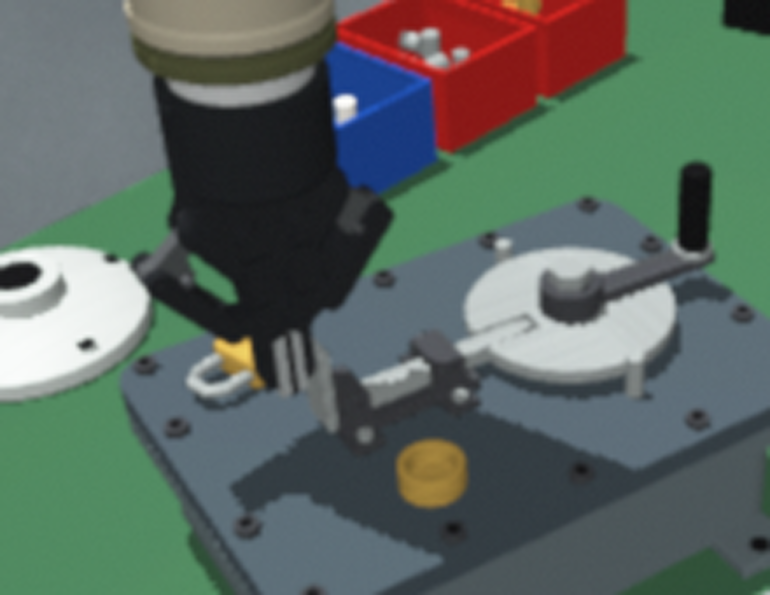

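>>> {"name": "servo_tool", "arguments": {"motion": [[[-0.05,0,0,0,0,0]]]}}

```text
clock: 11.0
position: [0.6318, 0.1419, 0.3296]
ee_rot: [0.803, 0.597, 0.008, -0.004]
ft_force: [8.4, 15.1, -4.3]
grip_width: 0.002
```

>>> {"name": "servo_tool", "arguments": {"motion": [[[-0.04,0,0,0,0,0]]]}}

```text
clock: 11.1
position: [0.6315, 0.1417, 0.3296]
ee_rot: [0.802, 0.597, 0.01, -0.004]
ft_force: [7.5, 9.3, -5.2]
grip_width: 0.0
```

The force rose to about 17 N and the arm stopped moving, so the bolt is against its stop. I'll back off and check.

>>> {"name": "servo_tool", "arguments": {"motion": [[[0.1,0,0,0,0,0],[0.3,0,0,0,0,0],[0.5,0,0,0,0,0],[0.5,0,-0.2,0,0,0],[0.3,0,-0.6,0,0,0],[0,0,-0.8,0,0,0],[0,0,-0.8,0,0,0],[0,0,-0.6,0,0,0],[0,0,0,0,0,0],[0,0,0,0,0,0]]]}}

```text
clock: 12.1
position: [0.6553, 0.2282, 0.4822]
ee_rot: [0.802, 0.597, 0.001, -0.004]
ft_force: [0.1, 0.4, -0.9]
grip_width: -0.001
```

```bash
python3 go.py 0 108 156; python3 - <<'E'
from fit import *
v=np.load("v.npy")
for n,(x,y) in {"scene":(180,165),"side":(140,160)}.items():
    c=cams.camera(n); a=cv2.cvtColor(c["color"],cv2.COLOR_RGB2BGR); cv2.imwrite(f"pics/{n}11f.png",a); a=a[y:y+160,x:x+220]; cv2.imwrite(f"pics/{n}11.png",cv2.resize(a,None,fx=3.5,fy=3.5,interpolation=cv2.INTER_CUBIC))
    for s in (0,4.5,32,36,40): print(n,s,((proj(c,W(v,pts(0,s))[4])-[x,y])*3.5).round())
E
```

```text
{'clock': 12.1, 'iso': array([ -1.9, 193.9]), 'tipz': np.float64(308.8), 'units': array([-1.739,  0.063,  3.044]), 'yang': np.float64(-0.3), 'z': array([-0.003,  0.008, -1.   ]), 'F': array([ 0.12,  0.4 , -0.89]), 'grip': -0.0006097497016001032}
scene 0 [588.  90.]
scene 4.5 [582.  92.]
scene 32 [542. 105.]
scene 36 [536. 107.]
scene 40 [531. 109.]
side 0 [134. 196.]
side 4.5 [143. 193.]
side 32 [194. 174.]
side 36 [201. 171.]
side 40 [208. 169.]
```

View pics/scene11.png

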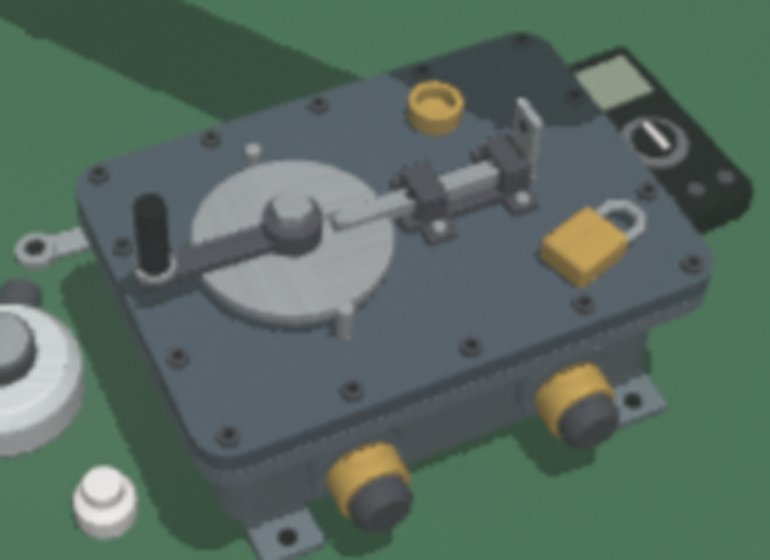

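View pics/side11.png

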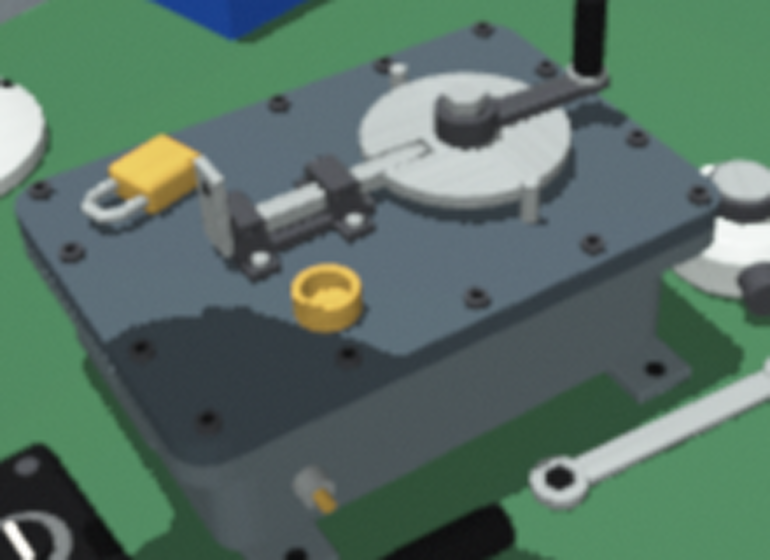

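View pics/side11f.png

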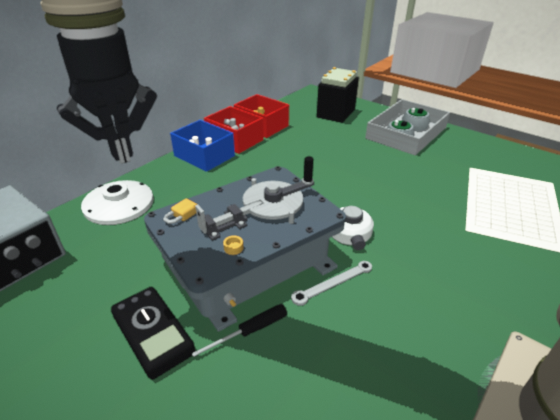

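The plate top is at about (527,110) in the scene crop and (207,166) in the side crop, which fits the 40 mm prediction. The plate sits against the outer guide, the nose is in the slot, and the loose things look unmoved.

```bash
python3 -c "
from workcell import order; print(order.hand_in())"
```

```text
the job is handed in; nothing more can be done
None
```

The isolator is locked off and the job is handed in at about 12 s on the robot's clock; hand-in gave no verdict.

- **Disc:** I pushed the grip round with the closed fingertips from about 0.87 rad to lined up. The last reading with the disc free was about 0–0.03 rad. Wrist force readings while pushing the grip stayed around 1 N.
- **Bolt:** I pushed it by its upturned end. It slid at about 3–5 N, then stopped at about 17 N, which I took as the hard stop.
- **Last pictures:** these were taken with the arm backed off and raised. The upturned end is against the outer guide, where the 38–40 mm predictions put it, and the nose is in the slot. In both views the padlock, gland nut and bench items in sight look unmoved. I judged this by eye and did not measure it.
- **Limits of the checks:** the isolator position came from hand-picked pixels and left errors of up to about 2 pixels. The bolt and disc figures are therefore good to a few millimetres and about 0.05 rad. No check failed or disagreed beyond that.
- **Tool height:** it drifted about 5 mm in two moves, and I corrected it both times before pushing.

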